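# Hold electrode tweezers at their gap mark round a specimen

### The arm

A 6-joint arm with a two-finger parallel gripper is mounted at the origin on a cart in front of the work surface, level with it; the furniture and walls round the work are solid. World frame = base frame: x ahead of the robot, y to its left, z up, the work surface at z = 0. Lengths are in mm, angles in rad, forces in N, time in s.
With the tool pointing down it reaches from about 350 to 975 mm from the base axis. Payload 7.1 kg.
Tool frame: the origin (TCP) lies between the finger pads; the fingertips stand 19 mm ahead of it and the grasp point (between the pads) is the TCP (ctrl.tcp_to_tips is the distance from the TCP to the fingertips, in mm); z points along the fingers, y is the line along which they close (so a half turn about z gives the same grasp; the last joint's range is limited). The gripper opens to 88 mm and grips with 3 to 60 N. Pads are 20 mm wide; open, the fingers measure 115 mm over their backs; the gripper's body (75 mm by 178 mm) begins 61 mm behind the grasp point.
Start: joints at [-1.153, 0.423, 1.63, -0, 1.089, -0.019], TCP at [264.416, -566.294, 241.675] pointing down, gripper open.
Joint ranges: [-3, 3], [-0.9, 2.11], [0.09, 2.58], [-1.31, 4.45], [0.11, 2.69], [-2.54, 2.54]. Speed limits (rad/s): [2.39, 2.39, 3.01, 3.14, 3.14, 3.14].

### API

Orientations are given as a rotation vector (axis times angle).
In Python, from workcell import status, optics, ctrl gives the robot as it stands. The module is installed in compiled form; this text tells all that it offers.
- The arm moves only by the shell command python3 -m inch 'ROWS'. ROWS is JSON, a list that holds one entry, the list of rows, each a list of 7 numbers: the shift along the tool's x, y, z in mm, then the turn, a rotation vector about the tool's x, y, z in rad, then the opening in per cent of the stroke, from 0 (shut) to 100 (fully open). A call has 1 to 20 rows; each row is the pose to reach, as a shift and turn from the pose commanded when the call began, along the tool's axes at that moment; what a row does not reach only later rows make up. A row lasts 1/10 s, in which the tool goes at most 50 mm and 8.59 degrees, less where a joint would pass 70% of its speed; a pose out of reach is approached as far as the arm can. A call with a gripper value outside its range is refused whole. The fingers move at their own pace and stop on an object; the grip force is fixed at half the most. Time passes only in rows, so rows that repeat a pose let the fingers close. It gives the time, the measured TCP pose, the force, the opening and the grip force at its end, in the units of the state.
- status.get_obs(): the state, without advancing time (a new reading comes with each control period).
- optics.get_image(name): name is "scene" or "top" or "wrist"; returns a dict with "frame" (400x640x3 uint8, red, green, blue), "fx", "fy", "cx", "cy" (pixels), "rvec" (rotation vector, rad) and "tvec" (3), from world to camera coordinates, as OpenCV has them; the wrist camera has in their place "hand_eye" (4x4, takes a point from camera to tool coordinates, whose origin is the TCP and whose axes are the flange's). Camera axes: x right, y down, z forward; pixel columns grow to the right and rows downward; lengths in mm; the calibration is good to about 2 mm. A picture is of the moment at which its call begins: read the wrist's pose just before it. There is no depth.
- ctrl.close_job(): hands the job in; it is judged then, once.
The state is a dict: "t": time; "qpos": joint angles; "qvel": joint speeds; "joint_torque": joint torques, N m; "ee_pos": TCP position; "orientation": TCP orientation; "ft_force": force on the tool from outside, world axes, zero at the start; "moment": the same for the moment, N m; "width": finger opening in mm; "grasp_force": force on a finger pad.
Only numpy, scipy, OpenCV 4.12 (cv2) and the standard library are available. Lean on these libraries where they do the work, as an engineer would, in place of code of your own. Each camera call takes 0.05 s, during which the arm holds its last target. There are 200 camera calls.

### The job

Take the sprung electrode tweezers off their dark steel rest and, with the two round plates still well apart (more than 22 mm), lower them into the clear chamber so that the plates hang below its rim, one on each side of the white specimen thimble and level with its middle. Then squeeze the arms until the index line meets the long line of the gap scale (18 mm between the plates) and finish holding them there, steady and clear of the chamber, for the pulse. The plates must never touch the thimble, and the bottle, vial and can standing near are left alone.

Things in the scene. Friction and masses are not known exactly. Their poses are not given: they have to be found in the camera images.
- tweezers: Cordless electrode tweezers lying level on the rest: 170 mm, about 42 g. Grey handle block (34 x 22 x 16 mm) at the back, reaching to x = -120 mm; two sprung arms run forward to two round steel plates hanging at the tips, lowest point 40 mm below the origin. Origin: centre line, midway between the white grip pads, mid height of the arms. +x to the tips, +y to the left arm, +z up.
- grip (a point): same point as the tweezers' origin. The white ribbed pads run from x -26 to +30, z -6 to +6 mm; squeeze their outer faces along y. Width over the faces at x = 0: 40.7 mm at rest, 30.0 mm at the mark (faces parallel there); each mm of width changes the gap 1.5 mm (width 36 = gap 27, 33 = 22.5). The arms push back 4 N at rest, 8 N at the mark; an unlimited squeeze closes to 11 mm.
- scale_mark (a point): middle of the 18 mm line, the one long line right across the small metal gap scale (6 mm wide bar with fine lines) that is fixed on top of the left arm, 27 mm in front of the grip point, and passes over the right arm. At the mark it meets the index line.
- index (a point): the black index line on top of the right arm, 7 mm in front of the scale's middle; squeezing carries the scale to the right over it until the long line stands in line with it
- tw_left (a joint): angle of the left arm: 0 at rest (open), 0.059 rad at the mark, end stop 0.085; grows as it is squeezed in. Gap in mm = 34 - 135 x (left + right angle)
- tw_right (a joint): the same for the right arm; the two move alike when squeezed evenly
- plate_left (a point): centre of the inner face of the left plate (14 mm diameter, 2.5 mm thick, facing the other along y), 45 mm in front of and 33 mm below the grip point; its distance to plate_right is the gap: 34 mm at rest, 18 mm at the mark
- plate_right (a point): centre of the inner face of the right plate, alike
- rest: Fixed dark sheet-steel rest, foot 150 x 64 mm. The tweezers lie in two notched uprights (notch floor 48 mm, horns 57 mm above the worktop), axes parallel to the rest's, their origin 35 mm along its +x and 54 mm above the worktop. Uprights 4 mm thick: rear at x -62 (36 mm wide), front at x +65 (66 mm wide); free finger room between. Origin: centre of the underside.
- chamber: Fixed electrode chamber: metal foot 74 x 96 mm with a clear trough, inside 40 (x) by 60 (y) mm, walls 3 mm, inner floor 8 mm and rim 36 mm above the worktop; a low ring (12 mm wide, top at 11 mm) in its centre holds the thimble. One plate goes to the +y, one to the -y side, in line with the black notches in the two end walls, either way round. Origin: centre of the underside.
- seat (a point): centre of the trough's inner floor, where the thimble stands
- thimble: white ceramic specimen thimble, 8 mm diameter, 32 mm tall, loose and fragile, standing in the ring in the chamber's centre, its top 40 mm above the worktop. Origin: centre of its underside
- vial_4: bystander: small sample vial, 22 mm diameter, 54 mm tall, on the worktop; origin at its underside
- stain_bottle: bystander: dark dropper bottle, 36 mm diameter, 98 mm tall; origin at its underside
- objective_can: bystander: white can with black lid, 39 mm diameter, 54 mm tall; origin at its underside

How it is judged (in metres and radians):
On the way, in this order (a step that is already met when the one before it is completed fails the run):
1. the tweezers are held clear above their rest, plates well apart (height (world z) of tweezers above 0.07 m and contact force between the fingers and tweezers above 1 N and contact force between tweezers and rest below 0.1 N and distance between plate_left and plate_right above 0.02 m), for 0.2 s.
2. both plates hang below the chamber's rim on either side of the thimble, still more than 20 mm apart (z of each of plate_left, plate_right in the frame of chamber below 0.028 m and horizontal distance between each of plate_left, plate_right and chamber below 0.022 m and distance between plate_left and plate_right above 0.02 m), for 0.1 s.
At the end, for the whole second after the job is handed in: Gap 18 mm within 1.5 mm and steady; both plates wholly under the chamber rim, centres within 13 mm (level) of the thimble axis, one each side; the fingers alone carry the tweezers, which touch neither chamber nor thimble; the thimble stands upright in its ring (z of plate_left in the frame of chamber between 0.0155 and 0.028 m and z of plate_right in the frame of chamber between 0.0155 and 0.028 m and distance between plate_left and plate_right between 0.0165 and 0.0195 m and horizontal distance between each of plate_left, plate_right and thimble below 0.013 m and contact force between the fingers and tweezers above 3 N and contact force between tweezers and chamber below 0.15 N and contact force between tweezers and thimble below 0.1 N and velocity of joint tw_left between -0.03 and 0.03 rad/s and linear speed of tweezers below 0.01 m/s and angle between thimble's own z axis and vertical below 0.12 rad and distance between thimble and seat below 0.003 m); the arm keeps its last pose, push and grip.
It fails at once if the tweezers touch the thimble (contact force between tweezers and thimble above 0.3 N).
It fails at once if the thimble is knocked or lifted (distance between thimble and seat above 0.008 m or angle between thimble's own z axis and vertical above 0.4 rad).
It fails at once if the vial is disturbed (distance of vial_4 from where it was at the start of the episode above 0.02 m).
It fails at once if the bottle is disturbed (distance of stain_bottle from where it was at the start of the episode above 0.02 m).
It fails at once if the can is disturbed (distance of objective_can from where it was at the start of the episode above 0.02 m).
It also fails if it takes over 42 s, if anything falls off the work surface, if the arm or the gripper's body presses on something with over 40 N, if the wrist force passes 120 N, or if a joint passes its speed limit or range.

## Working session

There is one attempt and no reset: what is moved stays moved. The work goes in short steps, Python scripts to look and compute and a shell command to move; the robot and the scene stay as the last step left them, time stands still between calls to the robot, and variables do not carry over. Pictures are saved under pics/ and viewed, at most 10 in all, crops included, and the job is handed in when it is done.

```bash
mkdir -p pics; python3 - <<'E'
from workcell import status, optics, ctrl
import cv2,numpy as np
o=status.get_obs();print(o)
for n in("scene","top"):
    d=optics.get_image(n);cv2.imwrite(f"pics/{n}0.png",d["frame"][:,:,::-1])
    print(n,{k:v for k,v in d.items() if k!="frame"})
d=optics.get_image("wrist");print(d["hand_eye"],d["fx"],d["cx"],d["cy"])
E
```

```text
{'t': 0.0, 'qpos': array([-1.15298655e+00,  4.23824188e-01,  1.63072641e+00,  2.40605384e-05,
        1.08860183e+00, -1.90015470e-02]), 'qvel': array([ 0.00163806, -0.00087267,  0.00134917, -0.00047531,  0.00079554,
       -0.00128002]), 'joint_torque': array([-8.88675240e-04, -5.44623220e+01, -2.73667288e+01,  6.44154358e-02,
        2.28498486e-02, -1.37088359e-04]), 'ee_pos': array([ 264.21218638, -565.79908661,  240.89777486]), 'orientation': array([-3.06546852e+00, -6.80350360e-01,  4.52297842e-04]), 'ft_force': array([-0.39745162, -0.14270919, -0.36051875]), 'moment': array([ 0.03539735, -0.01354213,  0.01942097]), 'grasp_force': 0.0, 'width': 87.40255205939683}
scene {'fx': 505.61411328005255, 'fy': 505.61411328005255, 'cx': 325.21434273181416, 'cy': 203.93477731148116, 'rvec': array([ 1.03518265, -2.11648184,  1.23818254]), 'tvec': array([481.04369763, 254.79111546, 561.03921821])}
top {'fx': 442.66303985583875, 'fy': 442.66303985583875, 'cx': 321.48524221253916, 'cy': 203.88620034906808, 'rvec': array([ 2.20669626, -2.16015504,  0.1250689 ]), 'tvec': array([131.8469677 , 619.29707642, 881.98265537])}
[[ 2.03357127e-03 -9.52556257e-01 -3.04355783e-01  8.36318353e+01]
 [ 9.99997876e-01  2.03939827e-03  2.98746975e-04 -1.99534389e-03]
 [ 3.36129356e-04 -3.04355744e-01  9.52558380e-01 -1.43835880e+02]
 [ 0.00000000e+00  0.00000000e+00  0.00000000e+00  1.00000000e+00]] 322.30564324645775 322.7009177967307 195.33290658648406
```

View pics/top0.png

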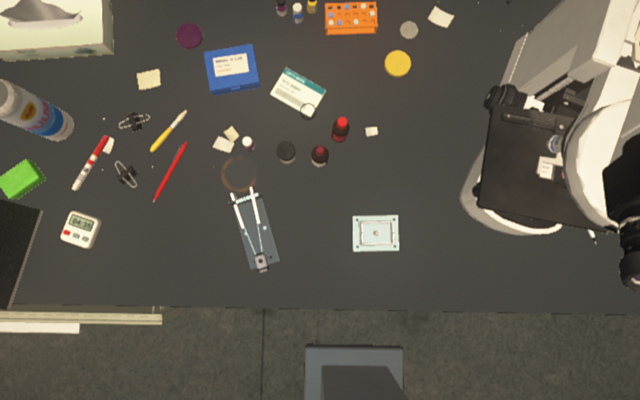

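View pics/scene0.png

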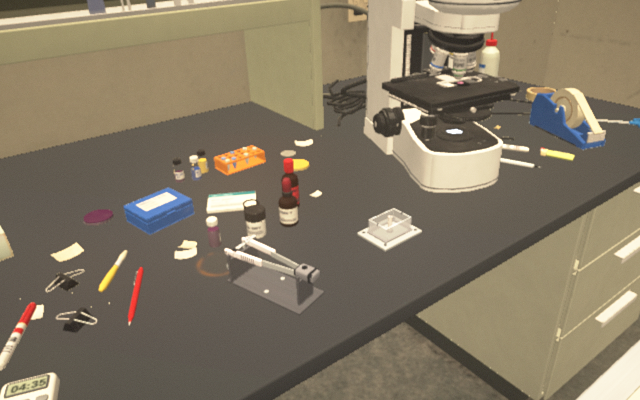

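The top view shows the handle block at about (262,262), the tips at (234,198) and (256,194), and the chamber foot centred at about (376,233). The vial is at (248,142), the can at (286,152) and the bottle at (320,155), all beyond the tips.

```bash
cat > h.py <<'E'
from workcell import status, optics, ctrl
import cv2,numpy as np
from scipy.spatial.transform import Rotation as R
def cam(n):
    o=status.get_obs();d=optics.get_image(n)
    K=np.array([[d["fx"],0,d["cx"]],[0,d["fy"],d["cy"]],[0,0,1]])
    if n=="wrist":
        T=np.eye(4);T[:3,:3]=R.from_rotvec(o["orientation"]).as_matrix();T[:3,3]=o["ee_pos"]
        W=T@np.array(d["hand_eye"])
    else:
        W=np.eye(4);r=R.from_rotvec(d["rvec"]).as_matrix();W[:3,:3]=r.T;W[:3,3]=-r.T@d["tvec"]
    return d["frame"],K,W
def toplane(K,W,px,z):
    v=W[:3,:3]@np.linalg.inv(K)@np.array([*px,1.]);return W[:3,3]+v*(z-W[2,3])/v[2]
def proj(K,W,p):
    c=W[:3,:3].T@(np.array(p,float)-W[:3,3]);q=K@c;return q[:2]/q[2]
E
python3 - <<'E'
from h import *
np.set_printoptions(precision=1,suppress=True)
f,K,W=cam("top")
for n,p,z in [("block",(262,262),62),("tipL?",(234,198),58),("tipR",(256,194),58),("foot",(376,233),5),("vial",(248,142),54),("can",(286,152),54),("bottle",(320,155),98)]:
    print(n,toplane(K,W,p,z))
for c in [(246,215),(272,213),(249,271),(279,263)]: print(toplane(K,W,c,2))
for c in [(354,216),(398,216),(353,251),(399,251)]: print("f",toplane(K,W,c,5))
print(R.from_rotvec(status.get_obs()["orientation"]).as_matrix(),W[:3,3])
E
```

```text
block [496.9 259.2  62. ]
tipL? [621.3 319.   58. ]
tipR [630.3 275.9  58. ]
foot [559.7  28.9   5. ]
vial [735.6 296.   54. ]
can [717.1 219.1  54. ]
bottle [703.6 151.2  98. ]
[591.8 302.5   2. ]
[597.2 248.2   2. ]
[475.5 292.1   2. ]
[493.2 230.4   2. ]
f [594.4  75.7   5. ]
f [596.4 -17.2   5. ]
f [521.2  76.8   5. ]
f [523.1 -19.6   5. ]
[[ 0.9  0.4 -0. ]
 [ 0.4 -0.9  0. ]
 [ 0.  -0.  -1. ]] [531.4 163.3 932.6]
```

```bash
python3 - <<'E'
from h import *
o=status.get_obs();M=R.from_rotvec(o["orientation"]).as_matrix()
print(M.T@(np.array([590,287,165])-o["ee_pos"]), np.arctan2(M[1,0],M[0,0]))
E
```

```text
[ 655.99012395 -635.03894989   76.81812564] 0.4368028730747865
```

```bash
python3 -m inch '[[[656,-635,77,0,0,0.147,100],[656,-635,77,0,0,0.147,100],[656,-635,77,0,0,0.147,100],[656,-635,77,0,0,0.147,100],[656,-635,77,0,0,0.147,100],[656,-635,77,0,0,0.147,100],[656,-635,77,0,0,0.147,100],[656,-635,77,0,0,0.147,100],[656,-635,77,0,0,0.147,100],[656,-635,77,0,0,0.147,100],[656,-635,77,0,0,0.147,100],[656,-635,77,0,0,0.147,100],[656,-635,77,0,0,0.147,100],[656,-635,77,0,0,0.147,100],[656,-635,77,0,0,0.147,100],[656,-635,77,0,0,0.147,100],[656,-635,77,0,0,0.147,100],[656,-635,77,0,0,0.147,100],[656,-635,77,0,0,0.147,100],[656,-635,77,0,0,0.147,100]]]'
```

```text
t: 2.2
ee_pos: [590.3, 288.5, 164.0]
orientation: [3.108, 0.458, -0.0]
ft_force: [-0.5, 0.4, -0.0]
width: 87.7
grasp_force: 0.0
```

```bash
python3 - <<'E'
from h import *
f,K,W=cam("wrist");np.savez("w1.npz",K=K,W=W,f=f);cv2.imwrite("pics/w1.png",f[:,:,::-1])
print(W)
E
```

```text
[[ 2.90265915e-01 -9.11426292e-01 -2.91629582e-01  6.70424711e+02]
 [-9.56945934e-01 -2.76593323e-01 -8.80375729e-02  3.12507885e+02]
 [-4.23036504e-04  3.04628049e-01 -9.52471298e-01  3.07778345e+02]
 [ 0.00000000e+00  0.00000000e+00  0.00000000e+00  1.00000000e+00]]
```

View pics/w1.png

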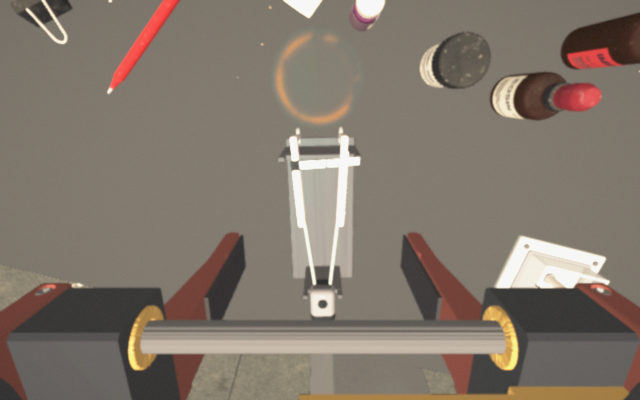

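The tweezers lie nearly along the image column: block at about (322,302), scale bar across at row 163, pads in rows 150–227, and part of the chamber at lower right. I'll enlarge this region.

```bash
python3 - <<'E'
import numpy as np,cv2
f=np.load("w1.npz")["f"][120:330,250:400,::-1]
f=cv2.resize(f,None,fx=5,fy=5,interpolation=cv2.INTER_CUBIC)[:,:]
a=f[:600];b=f[450:1050]
cv2.imwrite("pics/w1c.png",a)
E
```

```text
(no output)
```

View pics/w1c.png

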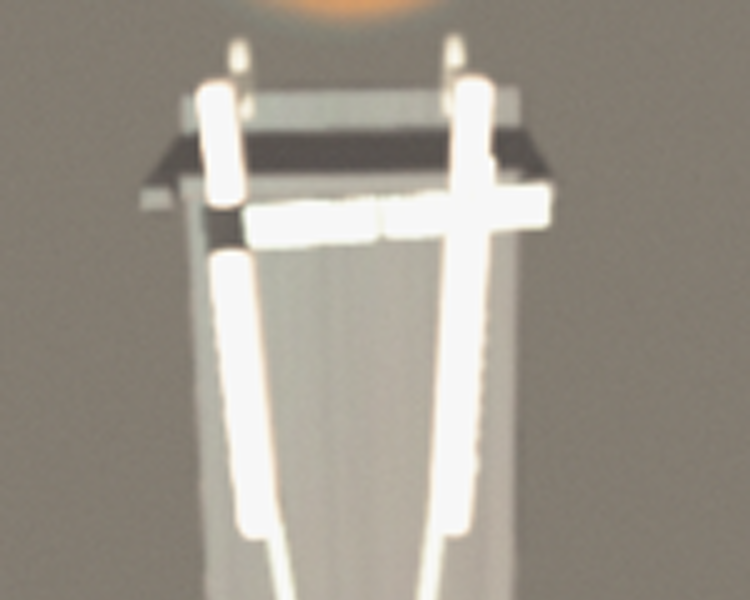

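```bash
python3 - <<'E'
from h import *
np.set_printoptions(precision=1,suppress=True)
d=np.load("w1.npz");K,W=d["K"],d["W"]
P=lambda u,v,z: toplane(K,W,(250+u/5,120+v/5),z)
A=(P(240,537,60)+P(470,537,60))/2   # pads rear outer
B=(P(197,90,59)+P(492,90,59))/2   # front outer
S=(P(227,227,62)+P(470,205,62))/2
bl=toplane(K,W,(322,304),63)
print("rear",A,"front",B,"scale",S,"block",bl)
print(P(240,537,60),P(470,537,60),P(197,90,59),P(492,90,59))
for a,b in((A,B),(bl,B),(bl,A)): print(np.arctan2(*(b-a)[[1,0]]),np.linalg.norm((b-a)[:2]))
E
```

```text
rear [567.3 282.8  60. ] front [637.6 305.7  59. ] scale [619.5 299.7  62. ] block [497.7 260.9  63. ]
[561.7 301.2  60. ] [572.9 264.5  60. ] [631.  327.3  59. ] [644.1 284.1  59. ]
0.3147599763848939 73.91688738949888
0.31010237907162447 146.8584487603732
0.30538260745630286 72.94317556529026
```

```bash
python3 - <<'E'
from h import *
o=status.get_obs();M=R.from_rotvec(o["orientation"]).as_matrix()
print(o["ee_pos"],M.T@(np.array([593,291,54.5])-o["ee_pos"]), np.arctan2(M[1,0],M[0,0]))
E
```

```text
[589.61640698 286.68877609 163.98877542] [  4.63401052  -3.21142948 109.4807744 ] 0.2912895380411233
```

```bash
cat >> h.py <<'E'
def avgpose(n=10):
    P=[]
    for _ in range(n):
        optics.get_image("wrist");o=status.get_obs();P.append([*o["ee_pos"],*(lambda M:[np.arctan2(M[1,0],M[0,0])])(R.from_rotvec(o["orientation"]).as_matrix()),o["width"],o["grasp_force"]])
    return np.mean(P,0),np.std(P,0)
E
python3 - <<'E'
from h import *
print(*avgpose(8))
E
```

```text
[5.89852493e+02 2.85190758e+02 1.64781322e+02 2.88637043e-01
 8.78699566e+01 0.00000000e+00] [0.32475007 0.31728236 0.33221406 0.00061472 0.18064419 0.        ]
```

```bash
python3 -m inch '[[[4.7,-4.6,40,0,0,-0.021,100],[4.7,-4.6,80,0,0,-0.021,90],[4.7,-4.6,80,0,0,-0.021,80],[4.7,-4.6,80,0,0,-0.021,70],[4.7,-4.6,80,0,0,-0.021,70]]]'
python3 - <<'E'
from h import *
print(avgpose(4)[0]);f,K,W=cam("wrist");np.savez("w2.npz",K=K,W=W,f=f);cv2.imwrite("pics/w2.png",f[:,:,::-1])
E
```

```text
t: 3.15
ee_pos: [594.7, 292.7, 86.8]
orientation: [-3.103, -0.486, -0.004]
ft_force: [0.3, -0.2, -0.1]
width: 62.4
grasp_force: 0.0
[5.94591698e+02 2.92815303e+02 8.68817430e+01 3.10658320e-01
 6.15557622e+01 0.00000000e+00]
```

View pics/w2.png

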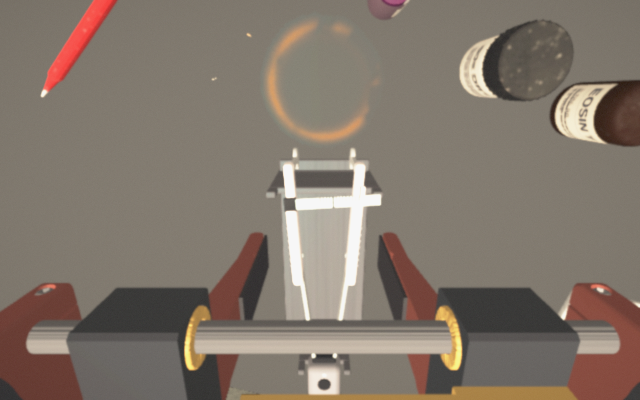

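```bash
python3 - <<'E'
from h import *
np.set_printoptions(precision=1,suppress=True)
d=np.load("w2.npz");K,W=d["K"],d["W"]
g=np.array([593,291]);a=.31;
X=np.array([np.cos(a),np.sin(a)]);Y=np.array([-X[1],X[0]])
for x,y,z in((-26,17.5,60),(-26,-17.5,60),(27,22,62),(-103,0,62),(27,-24,62)): print((x,y),proj(K,W,[*(g+x*X+y*Y),z]))
f=d["f"][140:300,270:400,::-1];cv2.imwrite("pics/w2c.png",cv2.resize(f,None,fx=4.5,fy=3.7,interpolation=cv2.INTER_CUBIC))
E
```

```text
(-26, 17.5) [295.6 284.6]
(-26, -17.5) [353.1 284.7]
(27, 22) [285.  203.2]
(-103, 0) [323.9 385.6]
(27, -24) [368.2 203.5]
```

View pics/w2c.png

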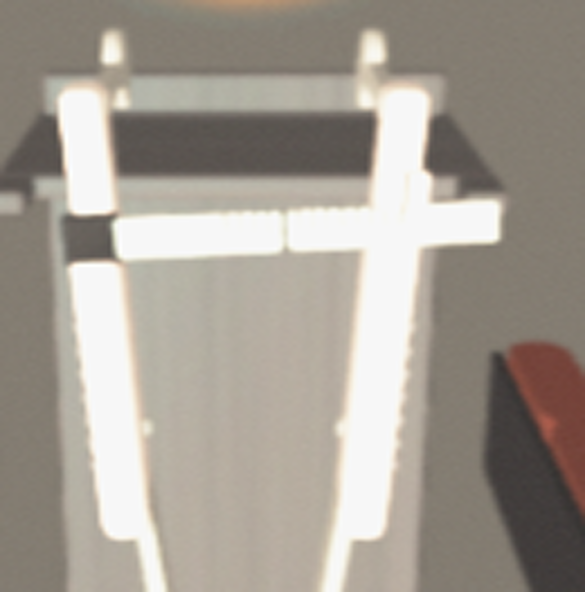

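The grip point lands within 1 mm of the prediction; the long line is at about (333,203). I'm descending and closing to about 36 mm.

```bash
python3 -m inch '[[[-2.5,1.2,15,0,0,0,70],[-2.5,1.2,32.4,0,0,0,65],[-2.5,1.2,32.4,0,0,0,60],[-2.5,1.2,32.4,0,0,0,55],[-2.5,1.2,32.4,0,0,0,50],[-2.5,1.2,32.4,0,0,0,46],[-2.5,1.2,32.4,0,0,0,43],[-2.5,1.2,32.4,0,0,0,41],[-2.5,1.2,32.4,0,0,0,41],[-2.5,1.2,32.4,0,0,0,41],[-2.5,1.2,32.4,0,0,0,41]]]'
python3 - <<'E'
from h import *
print(avgpose(5)[0])
E
```

```text
t: 4.5
ee_pos: [591.5, 290.5, 52.5]
orientation: [-3.104, -0.486, -0.0]
ft_force: [-0.3, -0.4, 0.6]
width: 35.9
grasp_force: 5.6
[5.91476224e+02 2.90497258e+02 5.24568107e+01 3.10781148e-01
 3.61098340e+01 5.62510577e+00]
```

```bash
python3 -m inch '[[[0,0,-5,0,0,0,41],[0,0,-15,0,0,0,41],[0,0,-30,0,0,0,41],[0,0,-50,0,0,0,41],[0,0,-70,0,0,0,41],[0,0,-70,0,0,0,41],[0,0,-70,0,0,0,41],[0,0,-70,0,0,0,41]]]'
python3 - <<'E'
from h import *
print(avgpose(5)[0]);f,K,W=cam("wrist");np.savez("w3.npz",K=K,W=W,f=f)
f,K2,W2=cam("scene");np.savez("s3.npz",K=K2,W=W2,f=f)
a=np.zeros((600,800,3),np.uint8)
w=np.load("w3.npz")["f"]
a[:300,:480]=cv2.resize(w,(480,300),interpolation=3)
c=w[180:340,220:440];a[300:,:400]=cv2.resize(c,(400,300))
c=f[160:310,200:400];a[300:,400:]=cv2.resize(c,(400,300))
cv2.imwrite("pics/w3.png",a[:,:,::-1])
E
```

```text
t: 5.55
ee_pos: [590.8, 290.2, 121.6]
orientation: [3.103, 0.486, -0.002]
ft_force: [0.1, -1.3, -1.6]
width: 36.2
grasp_force: 5.4
[5.90822716e+02 2.90180260e+02 1.21316112e+02 3.10799021e-01
 3.61630347e+01 5.37658413e+00]
```

View pics/w3.png

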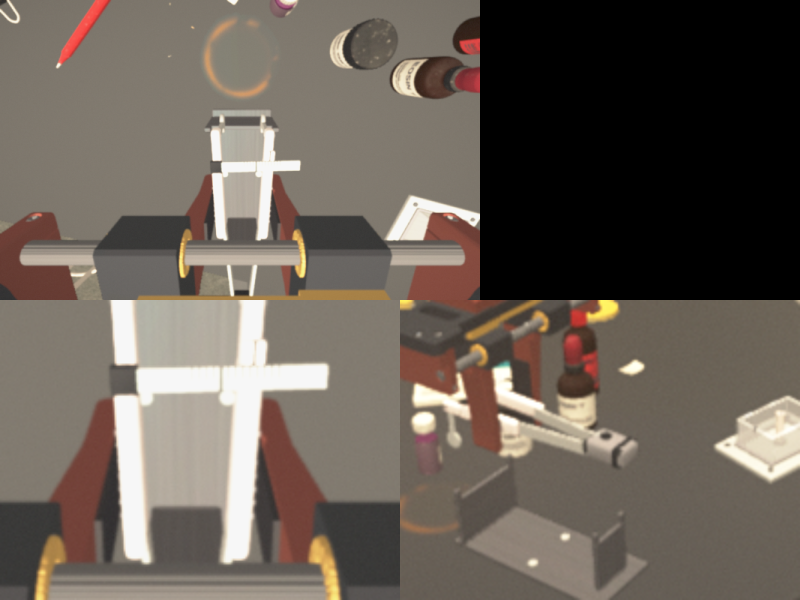

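The tweezers are lifted level and free of the rest, with the gap still about 27 mm. Next I move above the chamber.

```bash
python3 -m inch '[[[-8,11,0,0,0,0.015,41],[-24,35,0,0,0,0.045,41],[-43,63,0,0,0,0.08,41],[-62,91,0,0,0,0.12,41],[-81,119,0,0,0,0.155,41],[-100,147,0,0,0,0.19,41],[-119,175,0,0,0,0.23,41],[-136,200,0,0,0,0.26,41],[-148,217,0,0,0,0.28,41],[-154,226,0,0,0,0.29,41],[-154,226,0,0,0,0.29,41],[-154,226,0,0,0,0.29,41],[-154,226,0,0,0,0.29,41],[-154,226,0,0,0,0.29,41],[-154,226,0,0,0,0.29,41]]]'
python3 - <<'E'
from h import *
print(avgpose(5)[0]);f,K,W=cam("wrist");np.savez("w4.npz",K=K,W=W,f=f)
cv2.imwrite("pics/w4.png",cv2.resize(f[100:340,160:480,::-1],(800,600),interpolation=3))
E
```

```text
t: 7.4
ee_pos: [514.0, 28.8, 122.2]
orientation: [-3.141, -0.034, 0.0]
ft_force: [0.3, -0.6, 0.4]
width: 36.5
grasp_force: 5.4
[5.13904906e+02 2.85229462e+01 1.22223020e+02 2.14142690e-02
 3.61745047e+01 5.37658681e+00]
```

View pics/w4.png

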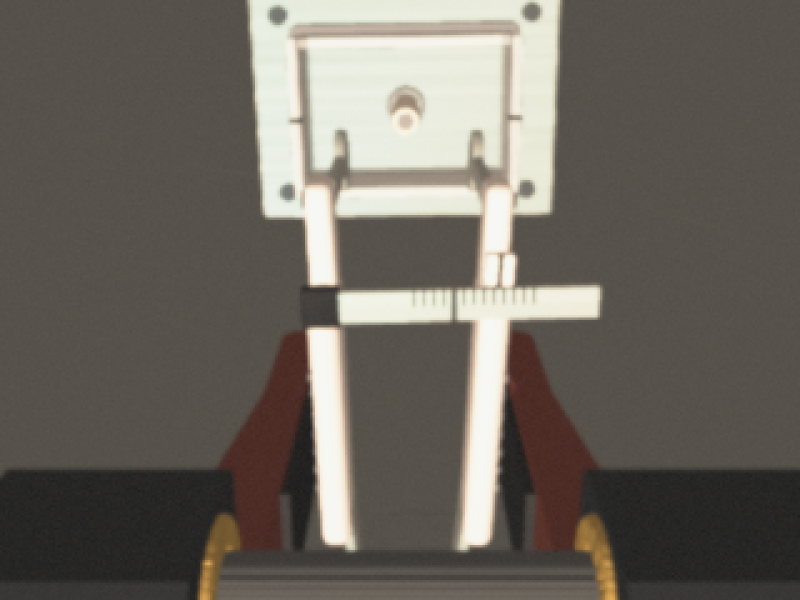

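The thimble top is at crop (405,121), the rim notches at (296,121) and (514,117), the long line at (455,303) and the index at about (500,268). The plates hang at about (341,148) and (476,147).

```bash
python3 - <<'E'
from h import *
np.set_printoptions(precision=1,suppress=True)
d=np.load("w4.npz");K,W=d["K"],d["W"]
P=lambda u,v,z: toplane(K,W,(160+u/2.5,100+v/2.5),z)
C=lambda p:(proj(K,W,p)-[160,100])*2.5
print("thimble",P(405,121,40)); l,r=P(296,121,36),P(514,117,36)
print("notches",l,r,(l+r)/2,np.arctan2(-(l-r)[0],(l-r)[1]))
F=[P(*c,4) for c in((278,15),(532,12),(288,192),(526,188))];print("holes mean",np.mean(F,0),F)
# predicted plate centres/bottoms, scale, pads for TCP mean pose
g=np.array([514.9,28.5,123.7]);a=.0214
X=np.array([np.cos(a),np.sin(a),0]);Y=np.array([-X[1],X[0],0]);Z=np.array([0,0,1])
for x,y,z in((45,13.5,-33),(45,-13.5,-33),(45,13.5,-40),(45,13.5,-26),(27,19,8),(34,-19,8),(-26,17,6),(-26,-17,6)):print((x,y,z),C(g+x*X+y*Y+z*Z))
E
```

```text
thimble [559.9  29.6  40. ]
notches [558.5  60.8  36. ] [561.1  -1.6  36. ] [559.8  29.6  36. ] 0.04161658927649967
holes mean [559.2  29.4   4. ] [array([586.4,  70.1,   4. ]), array([589.1,  -9.5,   4. ]), array([529.1,  68.2,   4. ]), array([532.4, -11.5,   4. ])]
(45, 13.5, -33) [344. 159.]
(45, -13.5, -33) [465.8 159.2]
(45, 13.5, -40) [346.3 152.6]
(45, 13.5, -26) [341.5 165.9]
(27, 19, 8) [298.6 305.3]
(34, -19, 8) [511.4 269.1]
(-26, 17, 6) [320.  544.5]
(-26, -17, 6) [488.1 544.8]
```

```bash
python3 -m inch '[[[0,-0.3,4,0,0,-0.015,41],[0,-0.3,14,0,0,-0.015,41],[0,-0.3,26,0,0,-0.015,41],[0,-0.3,38,0,0,-0.015,41],[0,-0.3,48,0,0,-0.015,41],[0,-0.3,57,0,0,-0.015,41],[0,-0.3,63,0,0,-0.015,41],[0,-0.3,66,0,0,-0.015,41],[0,-0.3,66,0,0,-0.015,41],[0,-0.3,66,0,0,-0.015,41],[0,-0.3,66,0,0,-0.015,41]]]'
python3 - <<'E'
from h import *
print(avgpose(6)[0],status.get_obs()["ft_force"]);f,K,W=cam("wrist");np.savez("w5.npz",K=K,W=W,f=f)
cv2.imwrite("pics/w5.png",cv2.resize(f[100:340,160:480,::-1],(800,600),interpolation=3))
E
```

```text
t: 8.8
ee_pos: [514.2, 28.5, 56.7]
orientation: [-3.141, -0.056, -0.001]
ft_force: [0.6, -0.7, -0.4]
width: 36.1
grasp_force: 5.4
[5.14055851e+02 2.84846077e+01 5.65842369e+01 3.58236149e-02
 3.61019064e+01 5.37656765e+00] [ 0.78565707  0.98855884 -0.28361566]
```

View pics/w5.png

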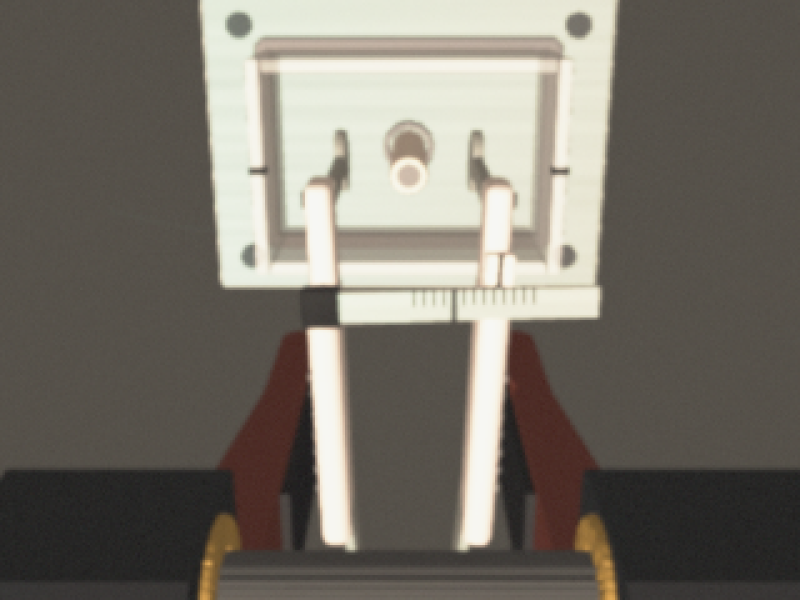

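The plates (about (341,160) and (477,160)) straddle the thimble (top at (408,176)), and the notches' midpoint is u = 408.5, so they are centred laterally. I still need to check the fore-aft offset.

```bash
python3 - <<'E'
from h import *
np.set_printoptions(precision=1,suppress=True)
d=np.load("w5.npz");K,W=d["K"],d["W"]
P=lambda u,v,z: toplane(K,W,(160+u/2.5,100+v/2.5),z)
C=lambda p:(proj(K,W,p)-[160,100])*2.5
t=P(408,176,40);l,r=P(257,171,36),P(560,171,36)
print(t,l,r,(l+r)/2,np.arctan2(-(l-r)[0],(l-r)[1]))
for q in(t,(l+r)/2):print(C([q[0],q[1],25]))
E
```

```text
[559.7  29.6  40. ] [558.6  61.1  36. ] [561.  -2.  36.] [559.8  29.5  36. ] 0.0380362344655307
[407.9 160.4]
[408.4 159.8]
```

```bash
python3 -m inch '[[[0,0,1,0,0,0,41],[0,0,2,0,0,0,41],[0,0,2,0,0,0,40],[0,0,2,0,0,0,39],[0,0,2,0,0,0,38],[0,0,2,0,0,0,37],[0,0,2,0,0,0,36],[0,0,2,0,0,0,35.2],[0,0,2,0,0,0,34.6],[0,0,2,0,0,0,34.2],[0,0,2,0,0,0,34.2],[0,0,2,0,0,0,34.2],[0,0,2,0,0,0,34.2],[0,0,2,0,0,0,34.2]]]'
python3 - <<'E'
from h import *
print(avgpose(6)[0],status.get_obs()["ft_force"]);f,K,W=cam("wrist");np.savez("w6.npz",K=K,W=W,f=f)
c=f[140:240,260:390,::-1];cv2.imwrite("pics/w6.png",cv2.resize(c,(780,600),interpolation=3))
E
```

```text
t: 10.55
ee_pos: [513.9, 28.5, 54.3]
orientation: [3.141, 0.056, 0.0]
ft_force: [-0.4, 0.8, -0.6]
width: 30.4
grasp_force: 7.8
[5.13846503e+02 2.84722431e+01 5.42754759e+01 3.57946410e-02
 3.01485417e+01 7.84075707e+00] [-0.22797026  0.42813457 -0.23359549]
```

View pics/w6.png

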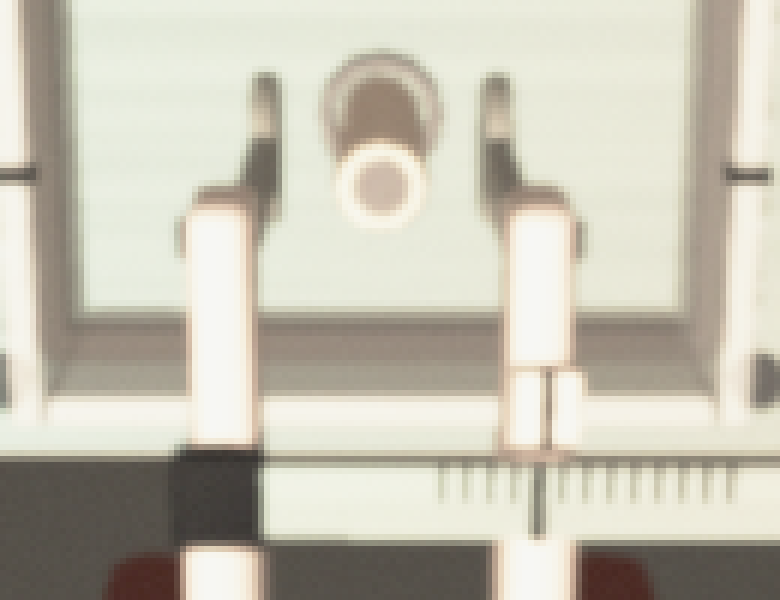

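The long line (u=538) stands about 10 px left of the index (u=548). Ticks are 24 px apart, about 2 mm of gap each, so the gap is about 0.5 mm too wide. The thimble is upright and centred between the plates. A small final squeeze follows.

```bash
python3 -m inch '[[[0,0,0,0,0,0,34],[0,0,0,0,0,0,33.8],[0,0,0,0,0,0,33.8],[0,0,0,0,0,0,33.8],[0,0,0,0,0,0,33.8],[0,0,0,0,0,0,33.8],[0,0,0,0,0,0,33.8]]]'
python3 - <<'E'
from h import *
p,s=avgpose(8);print(p,s,status.get_obs()["ft_force"])
print(ctrl.close_job())
E
```

```text
t: 11.6
ee_pos: [513.9, 28.5, 54.3]
orientation: [-3.141, -0.056, -0.0]
ft_force: [0.2, 0.7, -0.0]
width: 30.0
grasp_force: 8.1
[5.13844625e+02 2.84775517e+01 5.42787077e+01 3.57945758e-02
 2.98525936e+01 8.11265895e+00] [1.54097553e-02 1.03133868e-02 1.12456856e-02 5.34824685e-05
 1.84963085e-01 4.40320449e-05] [ 0.39663059 -1.01056399 -0.40448513]
the job is handed in; nothing more can be done
None
```

I handed the job in with the tweezers held steady in the chamber, plates either side of the untouched thimble and the gap at about 18 mm (pads 29.9 mm wide, 8.1 N); the hand-in gave no verdict.

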